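# Set up a three-point bending test

## Robot

A 7-joint arm with a two-finger parallel gripper is mounted at the origin on a cart in front of the work surface, level with it; the furniture and walls round the work are solid. World frame = base frame: x ahead of the robot, y to its left, z up, the work surface at z = 0. Lengths are in m, angles in rad, forces in N, time in s.
With the tool pointing down it reaches from about 0.4 to 0.875 m from the base axis. Payload 19.3 kg.
Tool frame: the origin (TCP) lies between the finger pads; the fingertips stand bot.tcp_to_tips ahead of it and the grasp point (between the pads) is the TCP (bot.tcp_to_tips is the distance from the TCP to the fingertips, in m); z points along the fingers, y is the line along which they close (so a half turn about z gives the same grasp; the last joint's range is limited). The gripper opens to 85 mm and grips with 20 to 120 N. Pads are 22 mm wide; open, the fingers measure 114 mm over their backs; the gripper's body (76 mm by 85 mm) begins 54 mm behind the grasp point. The pads swing forward as they close: fully open they stand 13 mm farther back than shut.
Start: joints at [1.168, 0.521, -0.036, 1.599, 0.021, 1.021, -0.113], TCP at [0.204, -0.591, 0.25] pointing down, gripper open.
Joint ranges: [-2.91, 2.91], [-0.3, 2.13], [-1.5, 1.42], [0.17, 2.43], [-1.26, 4.41], [0.16, 1.93], [-2.52, 2.52]. Speed limits (rad/s): [1.89, 1.89, 2.39, 2.39, 3.01, 3.01, 3.01].

## Interface

Orientations are given as [roll, pitch, yaw] about the fixed x, y, z axes, in that order (R = Rz(yaw) Ry(pitch) Rx(roll)).
In Python, from workcell import telemetry, grab_frame, bot gives the robot as it stands. The module is installed in compiled form; this text tells all that it offers.
- The arm moves only by the shell command python3 -m crank 'ROWS' [FORCE]. ROWS is text: rows parted by semicolons, each of 7 numbers parted by spaces: the finger opening in m, from 0 to 0.0854, then the shift along the tool's x, y, z in m, then the turn, a rotation vector about the tool's x, y, z in degrees. A call has exactly 8 rows; each row shifts and turns the commanded pose from where the row before left it, along the tool's axes as they then stand; what a row does not reach is not made up. A row lasts 1/12 s, in which the tool goes at most 41.7 mm and 7.16 degrees, less where a joint would pass 70% of its speed; a pose out of reach is approached as far as the arm can. A call with a gripper value outside its range is refused whole. The fingers move at their own pace and stop on an object; FORCE is the grip in N (left out, the last holds). Time passes only in rows, so rows that do not move let the fingers close, or fill a call up. It gives the time, the measured TCP pose, the force, the opening and the grip force at its end, in the units of the state.
- telemetry.observe(): the state, without advancing time (a new reading comes with each control period).
- grab_frame(name): name is "scene" or "side" or "wrist"; returns a dict with "pixels" (480x640x3 uint8, red, green, blue), "depth" (480x640 float32, m along the optical axis (not along the pixel's ray), 0 where there is no reading), "vertical_fov" (degrees; the focal length in pixels is half the picture's height over the tangent of half this angle, whatever the lens; pixels are square), "cx", "cy" (the principal point, pixels), "distortion" ([k1, k2, p1, p2, k3] as OpenCV has them; the pictures are not rectified), "R" (3x3) and "t" (3): a world point X has camera coordinates R X + t; the wrist camera has in their place "hand_eye" (4x4, takes a point from camera to tool coordinates, whose origin is the TCP and whose axes are the flange's). Camera axes: x right, y down, z forward; pixel columns grow to the right and rows downward; lengths in m; the calibration is good to about 2 mm. A picture is of the moment at which its call begins: read the wrist's pose just before it.
- bot.job_done(): hands the job in; it is judged then, once.
The state is a dict: "clock": time; "qpos": joint angles; "qd": joint speeds; "joint_efforts": joint torques, N m; "position": TCP position; "tool_rot": TCP orientation; "force": force on the tool from outside, world axes, zero at the start; "moment": the same for the moment, N m; "grip_width": finger opening in m; "finger_force": force on a finger pad.
Only numpy, scipy, OpenCV 4.12 (cv2) and the standard library are available. Lean on these libraries where they do the work, as an engineer would, in place of code of your own. Each camera call takes 0.05 s, during which the arm holds its last target. There are 200 camera calls.

## Task

Set up the three-point bending test on the base plate: seat the square ridge support in the square pedestal and the round roller support in the round load cell, with ridge and roller both pointing straight across the plate's width, and stand the screw-jack stop upright on the scribed cross in the middle of the plate. Only when these three stand, lay the test bar over both supports, centred and lined up with the length of the plate, and last set the saddle weight gently (not dropped) astride the middle of the bar. Leave the caliper where it lies.

Things in the scene. Friction and masses are not known exactly. Their poses are not given: they have to be found in the camera images.
- base_plate: fixed aluminium base plate of the bending rig, 96 x 270 x 12 mm, lying on the bench; origin at the centre of its underside, its own y runs along its length, x across its width. Its top is 12 mm up and has a scribed cross at the centre; apart from the pedestal and the load cell only four screw heads 4 mm high near its corners stand above it
- square_pedestal: fixed square steel pedestal, 68 x 68 x 14 mm, on the plate's centre line 80 mm from its centre towards one end (either end); origin at the centre of its underside, 12 mm above the bench. Its square recess, 54 x 54 mm with a bevelled rim, is 6 mm deep: floor 8 mm, rim 14 mm above the origin. Same directions as the plate
- load_cell: fixed round steel load cell, 68 mm in diameter and 14 mm high, with a small brass socket on its side, 80 mm from the plate's centre on its centre line towards the other end; origin at the centre of its underside (on the plate's top). Its round recess, 56 mm in diameter, is 6 mm deep: the floor is 8 mm above the origin, the rim 14 mm
- ridge_support_mid (a point): loose steel support: square body 42 x 42 x 36 mm, bevelled foot, on top of it a step 20 mm wide and a fixed round-topped ridge along its own x (42 mm long, 10 mm wide); 50 mm high in all, 0.35 kg, upright at the start. The point is at its centre, 25 mm above the underside; z up. Grip the upper half of the body, clear of the pedestal's rim, best along x
- roller_support_mid (a point): loose steel support: round body 44 mm in diameter, 35 mm high, bevelled foot, on top a free-turning roller 14 mm in diameter in a fork, axis along the support's own x (41 mm over the fork); 50 mm high in all, 0.33 kg, upright at the start. The point is at its centre, 25 mm above the underside; z up. Grip the upper half of the round body
- stop_jack_mid (a point): loose overload stop in the form of a small screw jack, 54 mm high, 0.22 kg: foot 40 mm in diameter up to 6 mm, sloping in to a round body 30 mm in diameter from 12 to 35 mm, above it a brass ring 21 mm and a black rubber cap 20 mm in diameter. The point is on its axis, 27 mm above its underside; z up. Stands upright at the start; on the plate its cap is 4 mm below the bar
- test_bar_mid (a point): loose flat dark steel bar 30 x 220 x 10 mm, 0.5 kg, lying flat on the bench at the start; the point is at its centre, 5 mm above its underside; its own y runs along its length, x across its 30 mm width. On the seated supports its underside is 70 mm and its centre 75 mm above the bench
- saddle_weight_knob (a point): loose steel saddle weight, 0.55 kg, 76 mm high, standing on its cheeks: block 58 (own x) x 48 (own y) mm, top 38 mm up, with a slot along its own y below, 38 mm wide, 14 mm deep; on top a round black knob, 27 mm in diameter from 55 to 72 mm up. The point is in the knob, 64 mm above the underside, 50 mm above the slot's ceiling (on the bar: 55 mm above the bar's centre). Grip the knob
- caliper: digital sliding caliper lying on the bench, 210 x 72 x 16 mm, a bystander; origin at the centre of its underside
Things that resemble listed ones, but are neither listed nor needed, are in the scene too. What is shaped like the part that bears saddle_weight_knob but orange or red is not meant.

How it is judged:
On the way, in this order (a step that is already met when the one before it is completed fails the run):
1. both supports seated in their own seats, set across the plate, and the stop standing at the plate's centre (horizontal distance between ridge_support_mid and square_pedestal below 0.01 m and z of ridge_support_mid in the frame of square_pedestal between 0.03 and 0.036 m and angle between each of ridge_support_mid, roller_support_mid's own z axis and vertical below 0.06 rad and angle between the x axis of each of ridge_support_mid, roller_support_mid and the x axis of base_plate, either way round below 0.2 rad and horizontal distance between roller_support_mid and load_cell below 0.01 m and z of roller_support_mid in the frame of load_cell between 0.03 and 0.036 m and horizontal distance between stop_jack_mid and base_plate below 0.012 m and z of stop_jack_mid in the frame of base_plate between 0.035 and 0.043 m and angle between stop_jack_mid's own z axis and vertical below 0.08 rad), for 0.2 s.
2. then the test bar rests level on both supports, centred and lined up (horizontal distance between test_bar_mid and base_plate below 0.012 m and z of test_bar_mid in the frame of base_plate between 0.071 and 0.079 m and angle between test_bar_mid's own z axis and vertical below 0.06 rad and angle between the y axis of test_bar_mid and the y axis of base_plate, either way round below 0.12 rad), for 0.2 s.
At the end, for the whole second after the job is handed in: Supports on the floors of their own seats (within 10 mm, square within 0.2 rad), stop upright within 12 mm of the plate's centre, bar level on both supports within 12 mm and 0.12 rad of the plate's middle and length, weight astride within 12 mm of the bar's middle; all at rest (all of step 1 and all of step 2 and horizontal distance between saddle_weight_knob and test_bar_mid below 0.012 m and z of saddle_weight_knob in the frame of test_bar_mid between 0.051 and 0.059 m and angle between saddle_weight_knob's own z axis and vertical below 0.08 rad and angle between the y axis of saddle_weight_knob and the y axis of test_bar_mid, either way round below 0.2 rad and linear speed of each of ridge_support, roller_support, stop_jack, test_bar, saddle_weight below 0.02 m/s); the robot touches nothing.
It fails at once if the caliper was moved by more than 30 mm (distance of caliper from where it was at the start of the episode above 0.03 m).
It fails at once if the weight was dropped or slammed onto the bar (over 0.4 m/s within the last 20 mm above it) (horizontal distance between saddle_weight_knob and test_bar_mid below 0.03 m and z of saddle_weight_knob in the frame of test_bar_mid between 0.0555 and 0.075 m and linear speed of saddle_weight above 0.4 m/s).
It also fails if it takes over 125 s, if anything falls off the work surface, if the arm or the gripper's body presses on something with over 40 N, if the wrist force passes 120 N, or if a joint passes its speed limit or range.

## Working session

There is one attempt and no reset: what is moved stays moved. The work goes in short steps, Python scripts to look and compute and a shell command to move; the robot and the scene stay as the last step left them, time stands still between calls to the robot, and variables do not carry over. Pictures are saved under pics/ and viewed, at most 15 in all, crops included, and the job is handed in when it is done.

```bash
mkdir -p pics; cat > h.py <<'E'
import numpy as np, cv2
from workcell import telemetry, grab_frame, bot
from scipy.spatial.transform import Rotation as Rn
def cam(name):
    s=telemetry.observe(); f=grab_frame(name)
    fl=240/np.tan(np.radians(f["vertical_fov"])/2)
    f["K"]=np.array([[fl,0,f["cx"]],[0,fl,f["cy"]],[0,0,1.]]); f["D"]=np.array(f["distortion"],float)
    if name=="wrist":
        T=np.eye(4); T[:3,:3]=Rn.from_euler('xyz',s["tool_rot"]).as_matrix(); T[:3,3]=s["position"]
        T=T@np.array(f["hand_eye"]); f["R"]=T[:3,:3].T; f["t"]=-f["R"]@T[:3,3]
    f["R"]=np.array(f["R"]);f["t"]=np.array(f["t"])
    return f
def save(f,n): cv2.imwrite("pics/"+n,f["pixels"][:,:,::-1])
def ray(f,uv):
    p=cv2.undistortPoints(np.array(uv,float).reshape(-1,1,2),f["K"],f["D"]).reshape(-1,2)
    d=np.c_[p,np.ones(len(p))]; return -f["R"].T@f["t"], d@f["R"]
def plane(f,uv,z):
    c,d=ray(f,uv); return c+d*((z-c[2])/d[:,2])[:,None]
def cloud(f):
    v,u=np.mgrid[:480,:640]; uv=np.c_[u.ravel(),v.ravel()]
    c,d=ray(f,uv); z=f["depth"].ravel()
    P=c+d*z[:,None]; P[z==0]=np.nan
    return P.reshape(480,640,3)
E
python3 - <<'E'
from h import *
import pickle
print(telemetry.observe(), bot.tcp_to_tips)
for n in ["scene","side"]:
    f=cam(n); save(f,n+".png"); pickle.dump(f,open(n+".pkl","wb")); print(n,-f["R"].T@f["t"],f["R"][2],f["D"])
E
```

```text
{'clock': 0.0, 'qpos': array([ 1.16780128,  0.5220078 , -0.0363443 ,  1.59999303,  0.02119225,
        1.02109713, -0.11276899]), 'qd': array([-0.00094484,  0.00070758, -0.00012989,  0.00059733,  0.00032345,
        0.00200287, -0.00232134]), 'joint_efforts': array([-1.29167769e-03, -9.27110124e+01,  1.97908513e+00, -3.69938850e+01,
        1.78282714e-02,  8.19663866e-03, -6.89791341e-05]), 'position': array([ 0.20405537, -0.59042224,  0.24973476]), 'tool_rot': array([-3.14047384e+00,  6.47311591e-05,  3.32826455e-01]), 'force': array([-0.07852711, -0.16937187, -0.47723808]), 'moment': array([-0.02889435,  0.00983007, -0.06695078]), 'finger_force': 0.0, 'grip_width': 0.08530673219366713} 0.019
scene [-0.05765465  1.3790927   0.79243294] [ 0.4098725  -0.74946586 -0.51990909] [-0.14135885  0.          0.          0.          0.        ]
side [ 0.52022038 -0.87561809  1.1190989 ] [-0.01799906  0.76231488 -0.646956  ] [-0.16082006  0.          0.          0.          0.        ]
```

View pics/scene.png

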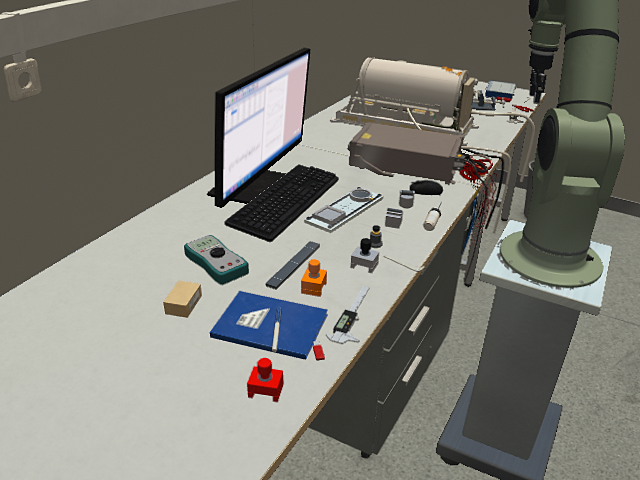

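View pics/side.png

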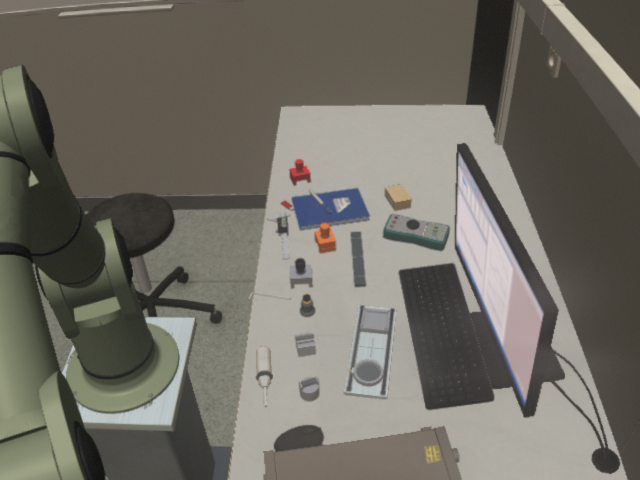

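The side view shows: ridge support (305,345), roller support (309,387), jack (307,305), plate (372,350) with pedestal at the far end (375,320) and load cell at the near end (368,372), bar (358,258), caliper (284,235). Candidates for the saddle weight: grey (300,272), orange (325,238), red (300,172); the grey one fits the description. The screwdriver at (264,370) and the scriber at (270,296) are bystanders.

```bash
python3 - <<'E'
from h import *
import pickle
f=pickle.load(open("side.pkl","rb")); P=cloud(f)
for n,(u,v) in dict(ridge=(305,345),roller=(309,387),jack=(307,305),saddle=(300,272),bar=(358,258),plate=(372,350),ped=(375,320),cell=(368,372),cal=(284,235)).items(): print(n,P[v,u].round(3))
z=P[:,:,2]
m=((z>0.012)&(z<0.2)&(P[:,:,0]>0.3)&(P[:,:,0]<0.75)&(abs(P[:,:,1])<0.35)).astype(np.uint8)
n,L,S,C=cv2.connectedComponentsWithStats(m)
for i in range(1,n):
    if S[i,4]<60: continue
    q=P[L==i]; top=q[q[:,2]>np.percentile(q[:,2],98)-0.006]
    print(S[i],q.min(0).round(3),q.max(0).round(3),"top",top.mean(0).round(3))
img=f["pixels"][215:405,230:430]
cv2.imwrite("pics/sidecrop.png",cv2.resize(img[:,:,::-1],None,fx=3.15,fy=3.15,interpolation=cv2.INTER_CUBIC))
E
```

```text
ridge [0.439 0.038 0.033]
roller [nan nan nan]
jack [0.44  0.163 0.037]
saddle [0.418 0.28  0.04 ]
bar [0.572 0.365 0.011]
plate [0.596 0.039 0.011]
ped [0.607 0.124 0.022]
cell [ 0.583 -0.032  0.019]
cal [0.361 0.473 0.007]
[290 259  23  28 477] [0.39  0.25  0.013] [0.449 0.31  0.079] top [0.419 0.281 0.074]
[ 399  266   48  143 3331] [ 0.679 -0.129  0.012] [0.75  0.321 0.036] top [0.729 0.116 0.027]
[301 294  14  20 188] [0.423 0.158 0.012] [0.456 0.186 0.058] top [0.439 0.176 0.054]
[ 344  305   52   91 2409] [ 0.528 -0.091  0.012] [0.659 0.184 0.032] top [0.595 0.052 0.025]
[295 332  21  23 380] [0.414 0.025 0.012] [0.462 0.078 0.054] top [0.439 0.049 0.049]
[256 346  17  61 615] [ 0.322 -0.121  0.012] [0.366 0.044 0.038] top [ 0.345 -0.014  0.032]
[299 376  21  24 395] [ 0.429 -0.102  0.012] [ 0.474 -0.054  0.054] top [ 0.451 -0.078  0.049]
[ 263  425  199   55 8585] [ 0.365 -0.344  0.012] [ 0.748 -0.166  0.11 ] top [ 0.572 -0.299  0.101]
```

View pics/sidecrop.png

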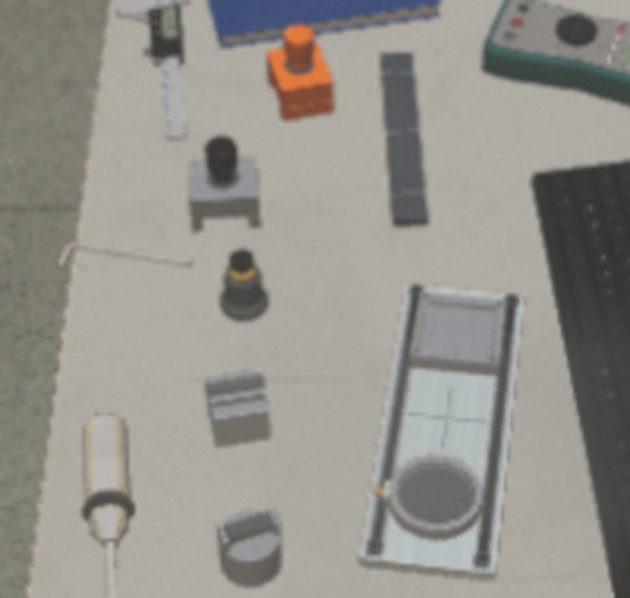

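```bash
cat >> h.py <<'E'
def goto(x,y,z,yaw,n):
    "straight line, n rows; prints tool shifts (m) and turn (deg, tool z) per row"
    s=telemetry.observe(); p=s["position"]; y0=s["tool_rot"][2]
    d=(np.array([x,y,z])-p)/n; dy=(yaw-y0+np.pi)%(2*np.pi)-np.pi
    print("from",p.round(4),round(y0,4),"step mm",round(np.linalg.norm(d)*1e3,1),"turn/row",round(-np.degrees(dy)/n,2),"tilt",s["tool_rot"][:2].round(4))
    rows=[]
    for i in range(n):
        a=y0+dy*i/n; c,si=np.cos(a),np.sin(a)
        rows.append("%.4f %.4f %.4f"%(c*d[0]+si*d[1],si*d[0]-c*d[1],-d[2]))
    print(rows[0]+" x%d"%n if abs(dy)<0.02 else "; ".join(rows))
E
python3 - <<'E'
from h import *
import pickle
for nm in ["scene","side"]:
    f=pickle.load(open(nm+".pkl","rb")); P=cloud(f); q=P.reshape(-1,3)
    for y0 in np.arange(-0.75,0.3,0.1):
        k=q[(q[:,1]>y0)&(q[:,1]<y0+.1)&(q[:,2]>0.08)&(q[:,2]<0.6)&(q[:,0]>0.3)&(q[:,0]<0.6)]
        if len(k)>10: print(nm,round(y0,2),k.min(0).round(2),k.max(0).round(2))
goto(0.44,-0.02,0.30,1.42,18)
E
```

```text
scene -0.75 [ 0.47 -0.75  0.08] [ 0.6  -0.65  0.26]
scene -0.55 [ 0.4  -0.49  0.09] [ 0.6  -0.45  0.1 ]
scene -0.45 [ 0.36 -0.45  0.08] [ 0.6  -0.35  0.11]
scene -0.35 [ 0.36 -0.35  0.08] [ 0.6  -0.25  0.1 ]
scene -0.25 [ 0.51 -0.25  0.08] [ 0.6  -0.24  0.11]
side -0.35 [ 0.37 -0.34  0.09] [ 0.6  -0.25  0.11]
from [ 0.2041 -0.5905  0.2498] 0.3328 step mm 34.4 turn/row -3.46 tilt [-3.1406e+00  1.0000e-04]
0.0227 -0.0257 -0.0028; 0.0242 -0.0243 -0.0028; 0.0257 -0.0227 -0.0028; 0.0270 -0.0212 -0.0028; 0.0282 -0.0195 -0.0028; 0.0293 -0.0177 -0.0028; 0.0304 -0.0159 -0.0028; 0.0313 -0.0141 -0.0028; 0.0321 -0.0122 -0.0028; 0.0327 -0.0102 -0.0028; 0.0333 -0.0082 -0.0028; 0.0337 -0.0062 -0.0028; 0.0340 -0.0041 -0.0028; 0.0342 -0.0021 -0.0028; 0.0343 -0.0000 -0.0028; 0.0342 0.0021 -0.0028; 0.0340 0.0041 -0.0028; 0.0337 0.0062 -0.0028
```

```bash

python3 -m crank '0.085 0.0227 -0.0257 -0.003 0 0 -3.5; 0.085 0.0242 -0.0243 -0.003 0 0 -3.5; 0.085 0.0257 -0.0227 -0.003 0 0 -3.5; 0.085 0.027 -0.0212 -0.003 0 0 -3.5; 0.085 0.0282 -0.0195 -0.003 0 0 -3.5; 0.085 0.0293 -0.0177 -0.003 0 0 -3.5; 0.085 0.0304 -0.0159 -0.003 0 0 -3.5; 0.085 0.0313 -0.0141 -0.003 0 0 -3.5'
python3 -m crank '0.085 0.0321 -0.0122 -0.003 0 0 -3.5; 0.085 0.0327 -0.0102 -0.003 0 0 -3.5; 0.085 0.0333 -0.0082 -0.003 0 0 -3.5; 0.085 0.0337 -0.0062 -0.003 0 0 -3.5; 0.085 0.034 -0.0041 -0.003 0 0 -3.5; 0.085 0.0342 -0.002 -0.003 0 0 -3.5; 0.085 0.0343 0 -0.003 0 0 -3.5; 0.085 0.0342 0.002 -0.003 0 0 -3.5'
python3 -m crank '0.085 0.034 0.004 -0.003 0 0 -3.5; 0.085 0.0337 0.006 -0.003 0 0 -3.5; 0.085 0 0 0 0 0 0; 0.085 0 0 0 0 0 0; 0.085 0 0 0 0 0 0; 0.085 0 0 0 0 0 0; 0.085 0 0 0 0 0 0; 0.085 0 0 0 0 0 0'
python3 - <<'E'
from h import *
import pickle
f=cam("wrist"); save(f,"w1.png"); pickle.dump(f,open("w1.pkl","wb"))
print(telemetry.observe()["qpos"].round(2), -f["R"].T@f["t"],f["R"])
E
```

```text
clock: 0.77
position: [0.3085, -0.3353, 0.2743]
tool_rot: [-3.141, 0.0, 0.824]
force: [0.5, -0.9, 0.0]
grip_width: 0.0847
finger_force: 0.0
clock: 1.43
position: [0.4113, -0.0811, 0.2985]
tool_rot: [3.142, 0.0, 1.313]
force: [0.5, -0.4, -0.3]
grip_width: 0.0851
finger_force: 0.0
clock: 2.1
position: [0.4362, -0.0197, 0.3043]
tool_rot: [-3.141, 0.0, 1.431]
force: [-0.2, 0.2, 0.1]
grip_width: 0.0849
finger_force: 0.0
[ 0.43  0.19 -0.59  1.97  0.13  1.01 -0.36] [0.44785315 0.05981262 0.42663581] [[ 9.90205808e-01 -1.39615374e-01 -7.54747713e-05]
 [-1.32663369e-01 -9.41067706e-01  3.11114132e-01]
 [-4.35073427e-02 -3.08057008e-01 -9.50372554e-01]]
```

View pics/w1.png

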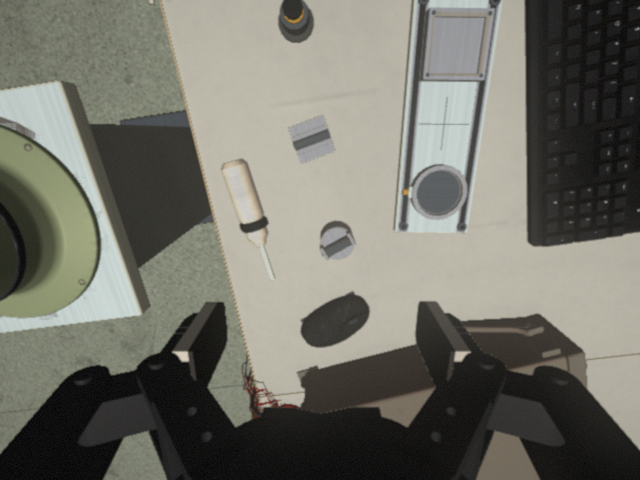

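The wrist view shows ridge support (312,138), roller support (338,241), jack (295,20), pedestal (458,45), cross (445,123), load cell (439,191); all supports upright.

```bash
cat >> h.py <<'E'
def pick(P,x,y,r,z0,z1):
    q=P.reshape(-1,3); return q[(np.hypot(q[:,0]-x,q[:,1]-y)<r)&(q[:,2]>z0)&(q[:,2]<z1)]
def rect(q):
    r=cv2.minAreaRect((q[:,:2]*1000).astype(np.float32)); return np.round(r[0],1),np.round(r[1],1),round(r[2],1),len(q)
def circ(q):
    c,r=cv2.minEnclosingCircle((q[:,:2]*1000).astype(np.float32)); return np.round(c,1),round(r,1),len(q)
E
python3 - <<'E'
from h import *
import pickle
f=pickle.load(open("w1.pkl","rb")); P=cloud(f)
print("bench z",np.nanmedian(P[100:110,330:380,2]),"plate z",np.nanmedian(P[135:150,425:435,2]))
print("cross",plane(f,[[445,123]],.012).round(4), "cell rim px",plane(f,[[439,191]],.026))
print("cell",circ(pick(P,.583,-.032,.045,.021,.032)))
print("ped",rect(pick(P,.607,.124,.06,.021,.032)))
q=pick(P,.595,.046,.2,.008,.016); print("plate",rect(q))
print("ridge",rect(pick(P,.439,.05,.04,.028,.06)),"top",rect(pick(P,.439,.05,.04,.046,.06)))
print("roller",rect(pick(P,.451,-.078,.04,.02,.036)),circ(pick(P,.451,-.078,.04,.02,.038)),"top",rect(pick(P,.451,-.078,.04,.044,.06)))
E
```

```text
bench z -0.0011954257273745494 plate z 0.01103644579629065
cross [[0.5941 0.0482 0.012 ]] cell rim px [[ 0.58008145 -0.02889752  0.026     ]]
cell (array([576.7, -31.5]), 38.5, 891)
ped (array([605. , 126.7]), array([68.7, 68.1]), 81.5, 1835)
plate (array([582.5,  31.7]), array([290.9, 314.7]), 87.0, 15449)
ridge (array([436.2,  52.3]), array([42. , 41.9]), 11.8, 1442) top (array([436.4,  52.1]), array([41.8,  8.9]), 11.3, 310)
roller (array([450.5, -74.9]), array([40.5, 43.3]), 32.0, 584) (array([449.4, -75.8]), 22.1, 589) top (array([449.4, -75.8]), array([43.5, 17.7]), 21.8, 370)
```

```bash
python3 - <<'E'
from h import *
import pickle
f=pickle.load(open("w1.pkl","rb"))
a=f["pixels"][105:280,280:500]
cv2.imwrite("pics/w1c.png",cv2.resize(a[:,:,::-1],None,fx=3.4,fy=3.4,interpolation=cv2.INTER_CUBIC))
E
```

```text
(no output)
```

View pics/w1c.png

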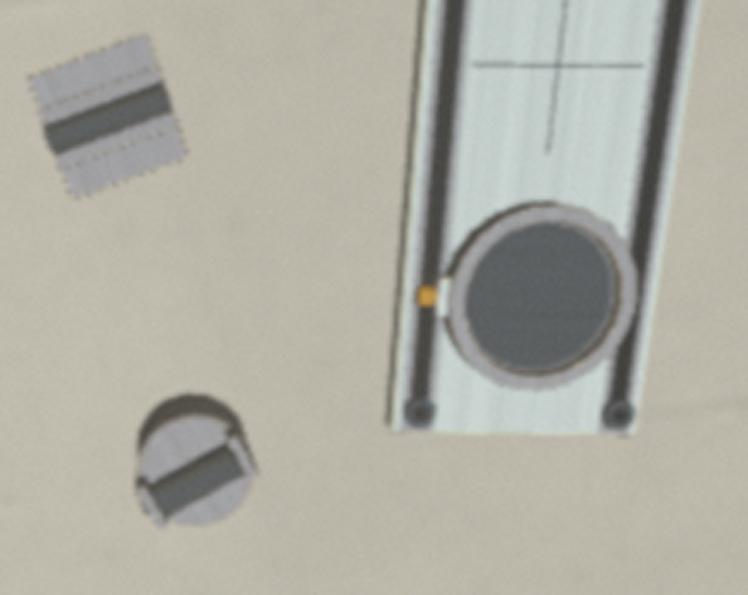

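Ridge support (436,52) at yaw 11.5°, roller (449.5,-76) at 21.8°, pedestal (605,127), cross (594,48), cell about (581.5,-31) mm, plate yaw −8.5°. Sizes agree with those given (42×42, Ø44, 68×68).

```bash
python3 - <<'E'
from h import *
goto(.4363,.0522,.12,1.7715,6)
E
```

```text
from [ 0.4362 -0.0196  0.3043] 1.4311 step mm 33.0 turn/row -3.25 tilt [3.1416e+00 1.0000e-04]
0.0119 -0.0017 0.0307; 0.0119 -0.0010 0.0307; 0.0120 -0.0003 0.0307; 0.0120 0.0004 0.0307; 0.0119 0.0011 0.0307; 0.0118 0.0017 0.0307
```

```bash

python3 -m crank '0.085 0.0119 -0.0017 0.0307 0 0 -3.25; 0.085 0.0119 -0.001 0.0307 0 0 -3.25; 0.085 0.012 -0.0003 0.0307 0 0 -3.25; 0.085 0.012 0.0004 0.0307 0 0 -3.25; 0.085 0.0119 0.0011 0.0307 0 0 -3.25; 0.085 0.0118 0.0017 0.0307 0 0 -3.25; 0.085 0 0 0.02 0 0 0; 0.085 0 0 0.02 0 0 0' 60
python3 -m crank '0.085 0 0 0.015 0 0 0; 0.085 0 0 0.015 0 0 0; 0.085 0 0 0.012 0 0 0; 0.085 0 0 0.006 0 0 0; 0.085 0 0 0 0 0 0; 0.085 0 0 0 0 0 0; 0.06 0 0 0 0 0 0; 0.05 0 0 0 0 0 0' 60
python3 -m crank '0.03 0 0 0 0 0 0; 0.03 0 0 0 0 0 0; 0.03 0 0 0 0 0 0; 0.03 0 0 0 0 0 0; 0.03 0 0 0 0 0 0; 0.03 0 0 0 0 0 0; 0.03 0 0 0 0 0 0; 0.03 0 0 0 0 0 0' 60
python3 - <<'E'
from h import *
s=telemetry.observe(); print(s["qpos"].round(2))
goto(.605,.127,.15,1.4224,8)
E
```

```text
clock: 2.82
position: [0.4359, 0.0532, 0.0786]
tool_rot: [-3.141, -0.001, 1.774]
force: [1.5, -0.4, -0.5]
grip_width: 0.0849
finger_force: 0.0
clock: 3.48
position: [0.4368, 0.0527, 0.0328]
tool_rot: [3.14, 0.0, 1.772]
force: [0.9, -0.3, 0.7]
grip_width: 0.0632
finger_force: 0.0
clock: 4.15
position: [0.4365, 0.0527, 0.0327]
tool_rot: [3.141, 0.0, 1.772]
force: [-3.3, -0.8, 13.9]
grip_width: 0.0409
finger_force: 59.1
[ 0.04  0.66 -0.39  2.2   0.65  0.39 -0.68]
from [0.4365 0.0527 0.0327] 1.7725 step mm 27.3 turn/row 2.51 tilt [3.1409e+00 5.0000e-04]
0.0049 0.0225 -0.0147; 0.0059 0.0223 -0.0147; 0.0068 0.0220 -0.0147; 0.0078 0.0217 -0.0147; 0.0087 0.0213 -0.0147; 0.0097 0.0209 -0.0147; 0.0106 0.0205 -0.0147; 0.0114 0.0200 -0.0147
```

```bash

python3 -m crank '0.03 0 0 -0.01 0 0 0; 0.03 0 0 -0.02 0 0 0; 0.03 0 0 -0.02 0 0 0; 0.03 0.0049 0.0225 -0.005 0 0 2.5; 0.03 0.0059 0.0223 -0.005 0 0 2.5; 0.03 0.0068 0.022 -0.005 0 0 2.5; 0.03 0.0078 0.0217 0 0 0 2.5; 0.03 0.0087 0.0213 0 0 0 2.5'
python3 -m crank '0.03 0.0097 0.0209 0 0 0 2.5; 0.03 0.0106 0.0205 0 0 0 2.5; 0.03 0.0114 0.02 0 0 0 2.5; 0.03 0 0 0 0 0 0; 0.03 0 0 0 0 0 0; 0.03 0 0 0 0 0 0; 0.03 0 0 0 0 0 0; 0.03 0 0 0 0 0 0'
python3 - <<'E'
from h import *
import pickle
f=cam("wrist"); save(f,"w2.png"); pickle.dump(f,open("w2.pkl","wb")); P=cloud(f)
q=pick(P,.594,.14,.15,.021,.032); print(len(q))
s=telemetry.observe(); print(s["qpos"].round(2),s["grip_width"],s["finger_force"])
goto(.605,.127,.07,1.4224,6)
E
```

```text
clock: 4.82
position: [0.5427, 0.0996, 0.0982]
tool_rot: [3.141, -0.0, 1.552]
force: [0.7, 0.8, -3.3]
grip_width: 0.0411
finger_force: 62.3
clock: 5.48
position: [0.6044, 0.1268, 0.0974]
tool_rot: [-3.141, 0.0, 1.424]
force: [0.7, 0.6, -2.8]
grip_width: 0.0411
finger_force: 62.4
16780
[-0.01  0.73 -0.43  1.72  0.41  0.78 -0.79] 0.04121005510579925 62.363060741031404
from [0.6046 0.1269 0.0974] 1.4235 step mm 4.6 turn/row 0.01 tilt [-3.1414e+00  2.0000e-04]
0.0000 0.0001 0.0046 x6
```

View pics/w2.png

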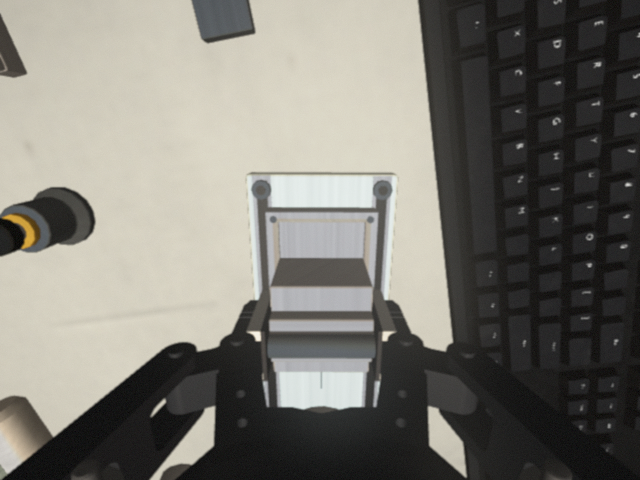

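The support hangs square above the pedestal (recess at 275–370 columns, ridge parallel to the rim). Lower and release.

```bash

python3 -m crank '0.03 0 0 0.01 0 0 0; 0.03 0 0 0.01 0 0 0; 0.03 0 0 0.009 0 0 0; 0.03 0 0 0.006 0 0 0; 0.03 0 0 0.005 0 0 0; 0.03 0 0 0.0035 0 0 0; 0.03 0 0 0 0 0 0; 0.03 0 0 0 0 0 0'
python3 -m crank '0.045 0 0 0 0 0 0; 0.055 0 0 0 0 0 0; 0.085 0 0 0 0 0 0; 0.085 0 0 0 0 0 0; 0.085 0 0 0 0 0 0; 0.085 0 0 -0.015 0 0 0; 0.085 0 0 -0.03 0 0 0; 0.085 0 0 -0.03 0 0 0'
python3 - <<'E'
from h import *
goto(.4495,-.0758,.16,np.pi/2+np.radians(21.8),8)
E
```

```text
clock: 6.2
position: [0.605, 0.1274, 0.0535]
tool_rot: [-3.142, -0.0, 1.424]
force: [-0.5, 0.0, -4.0]
grip_width: 0.041
finger_force: 62.6
clock: 6.87
position: [0.6043, 0.1273, 0.1288]
tool_rot: [-3.14, 0.001, 1.424]
force: [0.4, 0.2, -0.2]
grip_width: 0.0846
finger_force: 0.0
from [0.6043 0.1273 0.1288] 1.4239 step mm 32.2 turn/row -3.78 tilt [-3.1396e+00  5.0000e-04]
-0.0279 -0.0154 -0.0039; -0.0269 -0.0172 -0.0039; -0.0257 -0.0190 -0.0039; -0.0244 -0.0206 -0.0039; -0.0230 -0.0222 -0.0039; -0.0214 -0.0236 -0.0039; -0.0198 -0.0250 -0.0039; -0.0182 -0.0263 -0.0039
```

```bash

python3 -m crank '0.085 -0.0279 -0.0154 -0.004 0 0 -3.8; 0.085 -0.0269 -0.0172 -0.004 0 0 -3.8; 0.085 -0.0257 -0.019 -0.004 0 0 -3.8; 0.085 -0.0244 -0.0206 -0.004 0 0 -3.8; 0.085 -0.023 -0.0222 -0.004 0 0 -3.8; 0.085 -0.0214 -0.0236 -0.004 0 0 -3.8; 0.085 -0.0198 -0.025 -0.004 0 0 -3.8; 0.085 -0.0182 -0.0263 -0.004 0 0 -3.8'
python3 -m crank '0.085 0 0 0.02 0 0 0; 0.085 0 0 0.02 0 0 0; 0.085 0 0 0.02 0 0 0; 0.085 0 0 0 0 0 0; 0.085 0 0 0 0 0 0; 0.085 0 0 0 0 0 0; 0.085 0 0 0 0 0 0; 0.085 0 0 0 0 0 0'
python3 - <<'E'
from h import *
import pickle
f=cam("wrist"); save(f,"w3.png"); P=cloud(f)
print("ridge",rect(pick(P,.605,.127,.035,.05,.06)),rect(pick(P,.605,.127,.035,.062,.075)))
print("cell",circ(pick(P,.581,-.031,.036,.021,.032)),"roller",circ(pick(P,.4495,-.0758,.03,.02,.038)))
f2=cam("side");Q=cloud(f2); print("ridge side top",rect(pick(Q,.605,.127,.035,.062,.075)),np.percentile(pick(Q,.605,.127,.035,.05,.09)[:,2],98))
goto(.4495,-.0758,.029,np.pi/2+np.radians(21.8),6)
E
```

```text
clock: 7.53
position: [0.4494, -0.077, 0.1609]
tool_rot: [3.141, 0.0, 1.958]
force: [1.4, -1.0, 1.0]
grip_width: 0.0851
finger_force: 0.0
clock: 8.2
position: [0.4509, -0.076, 0.1015]
tool_rot: [3.14, 0.001, 1.954]
force: [0.7, -0.6, 0.0]
grip_width: 0.0844
finger_force: 0.0
ridge (array([0., 0.]), array([0., 0.]), 0.0, 0) (array([0., 0.]), array([0., 0.]), 0.0, 0)
cell (array([579.8, -31.6]), 34.9, 3024) roller (array([449.2, -75.5]), 22.2, 2249)
ridge side top (array([606. , 123.3]), array([28.5, 41.9]), 80.0, 107) 0.07302188790824547
from [ 0.4507 -0.0761  0.1012] 1.9541 step mm 12.0 turn/row 0.03 tilt [3.1408e+00 6.0000e-04]
0.0001 -0.0002 0.0120 x6
```

```bash

python3 -m crank '0.085 0 0 0.02 0 0 0; 0.085 0 0 0.02 0 0 0; 0.085 0 0 0.015 0 0 0; 0.085 0 0 0.011 0 0 0; 0.085 0 0 0.006 0 0 0; 0.085 0 0 0 0 0 0; 0.06 0 0 0 0 0 0; 0.05 0 0 0 0 0 0' 60
python3 -m crank '0.03 0 0 0 0 0 0; 0.03 0 0 0 0 0 0; 0.03 0 0 0 0 0 0; 0.03 0 0 0 0 0 0; 0.03 0 0 0 0 0 0; 0.03 0 0 0 0 0 0; 0.03 0 0 0 0 0 0; 0.03 0 0 0 0 0 0' 60
python3 - <<'E'
from h import *
goto(.581,-.0315,.1,1.4224,8)
E
```

```text
clock: 8.97
position: [0.4508, -0.0761, 0.0293]
tool_rot: [3.141, 0.0, 1.954]
force: [-0.7, 0.1, 0.1]
grip_width: 0.0635
finger_force: 0.0
clock: 9.63
position: [0.4506, -0.0763, 0.0295]
tool_rot: [3.141, 0.001, 1.954]
force: [-4.3, 0.4, 19.6]
grip_width: 0.0423
finger_force: 58.1
from [ 0.4506 -0.0763  0.0295] 1.9539 step mm 19.4 turn/row 3.81 tilt [3.1411e+00 1.1000e-03]
-0.0009 0.0172 -0.0088; 0.0002 0.0172 -0.0088; 0.0014 0.0172 -0.0088; 0.0025 0.0171 -0.0088; 0.0037 0.0168 -0.0088; 0.0048 0.0166 -0.0088; 0.0059 0.0162 -0.0088; 0.0069 0.0158 -0.0088
```

```bash

python3 -m crank '0.03 0 0 -0.01 0 0 0; 0.03 0 0 -0.02 0 0 0; 0.03 0 0 -0.02 0 0 0; 0.03 -0.0009 0.0172 -0.006 0 0 3.8; 0.03 0.0002 0.0172 -0.006 0 0 3.8; 0.03 0.0014 0.0172 -0.006 0 0 3.8; 0.03 0.0025 0.0171 -0.002 0 0 3.8; 0.03 0.0037 0.0168 0 0 0 3.8'
python3 -m crank '0.03 0.0048 0.0166 0 0 0 3.8; 0.03 0.0059 0.0162 0 0 0 3.8; 0.03 0.0069 0.0158 0 0 0 3.8; 0.03 0 0 0 0 0 0; 0.03 0 0 0 0 0 0; 0.03 0 0 0 0 0 0; 0.03 0 0 0 0 0 0; 0.03 0 0 0 0 0 0'
python3 - <<'E'
from h import *
f=cam("wrist"); save(f,"w4.png")
goto(.581,-.0315,.05,1.4224,6)
E
```

```text
clock: 10.3
position: [0.5328, -0.0478, 0.1]
tool_rot: [3.141, -0.0, 1.619]
force: [0.3, -0.4, -3.9]
grip_width: 0.0422
finger_force: 62.1
clock: 10.97
position: [0.5803, -0.0315, 0.0988]
tool_rot: [-3.141, 0.0, 1.424]
force: [0.9, -0.2, -3.4]
grip_width: 0.0423
finger_force: 62.1
from [ 0.5804 -0.0315  0.0988] 1.4235 step mm 8.1 turn/row 0.01 tilt [-3.1414e+00  1.0000e-04]
0.0000 0.0001 0.0081 x6
```

View pics/w4.png

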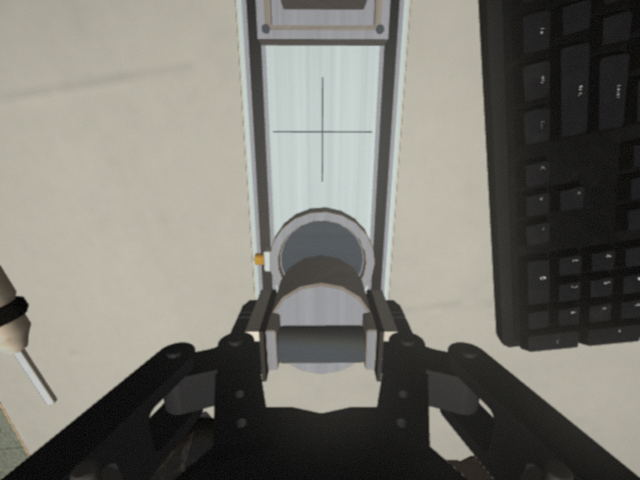

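Roller aligned across the plate; plate centre line (col 322, cross at (322,131)) coincides with the tool. Lower it.

```bash

python3 -m crank '0.03 0.0005 0.0005 0.01 0 0 0; 0.03 0 0 0.01 0 0 0; 0.03 0 0 0.01 0 0 0; 0.03 0 0 0.008 0 0 0; 0.03 0 0 0.006 0 0 0; 0.03 0 0 0.0045 0 0 0; 0.03 0 0 0 0 0 0; 0.03 0 0 0 0 0 0'
python3 -m crank '0.045 0 0 0 0 0 0; 0.055 0 0 0 0 0 0; 0.085 0 0 0 0 0 0; 0.085 0 0 0 0 0 0; 0.085 0 0 0 0 0 0; 0.085 0 0 -0.015 0 0 0; 0.085 0 0 -0.03 0 0 0; 0.085 0 0 -0.03 0 0 0'
python3 - <<'E'
from h import *
goto(.439,.12,.22,np.pi/2,8)
E
```

```text
clock: 11.68
position: [0.5814, -0.0305, 0.0499]
tool_rot: [-3.142, 0.0, 1.424]
force: [0.3, 0.2, -3.1]
grip_width: 0.0418
finger_force: 62.2
clock: 12.35
position: [0.5806, -0.0305, 0.1254]
tool_rot: [-3.139, 0.0, 1.424]
force: [0.2, -1.0, 0.6]
grip_width: 0.0851
finger_force: 0.0
from [ 0.5806 -0.0305  0.1254] 1.424 step mm 28.4 turn/row -1.05 tilt [-3.1395  0.    ]
0.0160 -0.0203 -0.0118; 0.0164 -0.0200 -0.0118; 0.0168 -0.0197 -0.0118; 0.0171 -0.0194 -0.0118; 0.0175 -0.0190 -0.0118; 0.0178 -0.0187 -0.0118; 0.0181 -0.0184 -0.0118; 0.0185 -0.0180 -0.0118
```

```bash

python3 -m crank '0.085 0.016 -0.0203 -0.012 0 0 -1; 0.085 0.0164 -0.02 -0.012 0 0 -1; 0.085 0.0168 -0.0197 -0.012 0 0 -1; 0.085 0.0171 -0.0194 -0.012 0 0 -1; 0.085 0.0175 -0.019 -0.012 0 0 -1; 0.085 0.0178 -0.0187 -0.012 0 0 -1; 0.085 0.0181 -0.0184 -0.012 0 0 -1; 0.085 0.0185 -0.018 -0.012 0 0 -1'
python3 -m crank '0.085 0 0 0 0 0 0; 0.085 0 0 0 0 0 0; 0.085 0 0 0 0 0 0; 0.085 0 0 0 0 0 0; 0.085 0 0 0 0 0 0; 0.085 0 0 0 0 0 0; 0.085 0 0 0 0 0 0; 0.085 0 0 0 0 0 0'
python3 - <<'E'
from h import *
import pickle
f=cam("wrist"); save(f,"w5.png"); pickle.dump(f,open("w5.pkl","wb")); P=cloud(f)
print("jack",circ(pick(P,.439,.172,.03,.008,.033)),"cap",circ(pick(P,.439,.172,.03,.048,.06)))
k=pick(P,.419,.281,.045,.03,.042);print("saddle block",rect(k)); k=pick(P,.419,.281,.045,.055,.08);print("knob",circ(k), k[:,2].max())
print("bar",rect(pick(P,.572,.365,.14,.006,.015)))
g=cam("side");Q=cloud(g); print("roller side",rect(pick(Q,.581,-.031,.035,.055,.075)),np.percentile(pick(Q,.581,-.031,.035,.05,.09)[:,2],98))
E
```

```text
clock: 13.02
position: [0.4392, 0.1211, 0.2218]
tool_rot: [3.141, 0.0, 1.564]
force: [0.4, 0.7, 0.3]
grip_width: 0.085
finger_force: 0.0
clock: 13.68
position: [0.4403, 0.1202, 0.2209]
tool_rot: [-3.141, 0.0, 1.563]
force: [0.6, 0.3, -0.1]
grip_width: 0.0851
finger_force: 0.0
jack (array([436.6, 177.8]), 18.1, 219) cap (array([436.2, 177.7]), 9.8, 418)
saddle block (array([416.7, 281.6]), array([58.1, 40.1]), 4.5, 2907)
knob (array([416.6, 285.2]), 13.3, 1005) 0.07627483583202244
bar (array([623. , 285.7]), array([135.9,  42.9]), 0.0, 2566)
roller side (array([583.5, -33.6]), array([43.8, 40.3]), 19.1, 177) 0.07158456279908607
```

View pics/w5.png

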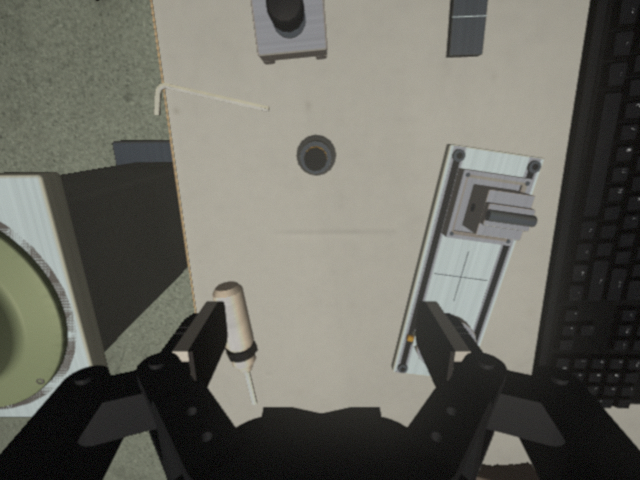

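Jack is round and upright at (436,178); the ridge support sits in the pedestal at (500,215). Grey saddle at (288,25) confirmed with black knob.

```bash
python3 - <<'E'
from h import *
goto(.4364,.1777,.1,1.4224,6)
E
```

```text
from [0.4402 0.1203 0.221 ] 1.563 step mm 22.3 turn/row 1.34 tilt [-3.1414e+00 -1.0000e-04]
0.0096 -0.0007 0.0202; 0.0095 -0.0009 0.0202; 0.0095 -0.0012 0.0202; 0.0095 -0.0014 0.0202; 0.0095 -0.0016 0.0202; 0.0094 -0.0018 0.0202
```

```bash

python3 -m crank '0.085 0.0096 -0.0007 0.02 0 0 1.34; 0.085 0.0095 -0.0009 0.02 0 0 1.34; 0.085 0.0095 -0.0012 0.02 0 0 1.34; 0.085 0.0095 -0.0014 0.02 0 0 1.34; 0.085 0.0095 -0.0016 0.02 0 0 1.34; 0.085 0.0094 -0.0018 0.02 0 0 1.34; 0.085 0 0 0.02 0 0 0; 0.085 0 0 0.02 0 0 0'
python3 -m crank '0.07 0 0 0.015 0 0 0; 0.06 0 0 0.011 0 0 0; 0.06 0 0 0.006 0 0 0; 0.06 0 0 0 0 0 0; 0.05 0 0 0 0 0 0; 0.04 0 0 0 0 0 0; 0.02 0 0 0 0 0 0; 0.02 0 0 0 0 0 0' 40
python3 -m crank '0.02 0 0 0 0 0 0; 0.02 0 0 0 0 0 0; 0.02 0 0 0 0 0 0; 0.02 0 0 0 0 0 0; 0.02 0 0 0 0 0 0; 0.02 0 0 -0.01 0 0 0; 0.02 0 0 -0.02 0 0 0; 0.02 0 0 -0.02 0 0 0' 40
python3 - <<'E'
from h import *
goto(.594,.048,.14,1.4224,10)
E
```

```text
clock: 14.45
position: [0.4362, 0.1785, 0.0601]
tool_rot: [-3.142, -0.0, 1.424]
force: [1.2, 0.6, -0.2]
grip_width: 0.085
finger_force: 0.0
clock: 15.12
position: [0.4367, 0.1779, 0.03]
tool_rot: [3.141, -0.001, 1.423]
force: [-2.4, -0.7, 10.0]
grip_width: 0.029
finger_force: 38.7
clock: 15.78
position: [0.436, 0.1777, 0.0802]
tool_rot: [-3.141, 0.001, 1.423]
force: [0.4, -0.2, -1.2]
grip_width: 0.0286
finger_force: 40.3
from [0.436  0.1777 0.0802] 1.4232 step mm 21.3 turn/row 0.0 tilt [-3.1408e+00  5.0000e-04]
-0.0105 0.0175 -0.0060 x10
```

```bash

python3 -m crank '0.02 -0.0105 0.0175 -0.02 0 0 0; 0.02 -0.0105 0.0175 -0.02 0 0 0; 0.02 -0.0105 0.0175 -0.01 0 0 0; 0.02 -0.0105 0.0175 -0.01 0 0 0; 0.02 -0.0105 0.0175 0 0 0 0; 0.02 -0.0105 0.0175 0 0 0 0; 0.02 -0.0105 0.0175 0 0 0 0; 0.02 -0.0105 0.0175 0 0 0 0'
python3 -m crank '0.02 -0.0105 0.0175 0 0 0 0; 0.02 -0.0105 0.0175 0 0 0 0; 0.02 0 0 0 0 0 0; 0.02 0 0 0 0 0 0; 0.02 0 0 0 0 0 0; 0.02 0 0 0 0 0 0; 0.02 0 0 0 0 0 0; 0.02 0 0 0 0 0 0'
python3 - <<'E'
from h import *
f=cam("wrist"); save(f,"w6.png"); P=cloud(f)
print(rect(pick(P,.605,.127,.035,.062,.085)))
goto(.594,.048,.0425,1.4224,8)
E
```

```text
clock: 16.45
position: [0.5631, 0.0731, 0.1402]
tool_rot: [3.141, -0.0, 1.423]
force: [0.6, 0.9, -1.5]
grip_width: 0.0288
finger_force: 40.4
clock: 17.12
position: [0.5937, 0.0486, 0.1394]
tool_rot: [3.142, -0.0, 1.424]
force: [0.2, -0.3, -2.3]
grip_width: 0.0289
finger_force: 40.4
(array([605.8, 127.4]), array([19.7, 41.8]), 81.5, 1823)
from [0.5938 0.0486 0.1393] 1.4236 step mm 12.1 turn/row 0.01 tilt [ 3.1415e+00 -1.0000e-04]
-0.0001 0.0000 0.0121 x8
```

View pics/w6.png

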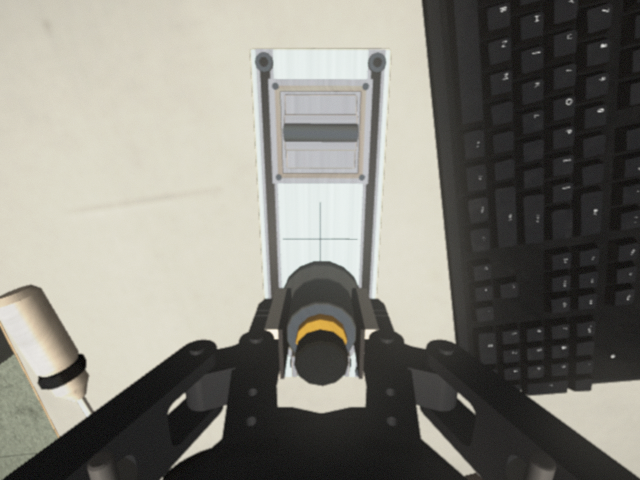

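Ridge is seated square (605.8,127.4; 81.5°). Jack hangs over the centre line. Lower.

```bash

python3 -m crank '0.02 0 0 0.02 0 0 0; 0.02 0 0 0.02 0 0 0; 0.02 0 0 0.02 0 0 0; 0.02 0 0 0.015 0 0 0; 0.02 0 0 0.01 0 0 0; 0.02 0 0 0.007 0 0 0; 0.02 0 0 0.005 0 0 0; 0.02 0 0 0 0 0 0'
python3 -m crank '0.02 0 0 0 0 0 0; 0.035 0 0 0 0 0 0; 0.045 0 0 0 0 0 0; 0.07 0 0 0 0 0 0; 0.085 0 0 0 0 0 0; 0.085 0 0 -0.015 0 0 0; 0.085 0 0 -0.03 0 0 0; 0.085 0 0 -0.03 0 0 0'
python3 - <<'E'
from h import *
goto(.57,.21,.3,1.4224,8)
E
```

```text
clock: 17.83
position: [0.5941, 0.0484, 0.0423]
tool_rot: [3.141, 0.0, 1.423]
force: [-1.3, -0.3, -2.4]
grip_width: 0.0285
finger_force: 42.5
clock: 18.5
position: [0.5933, 0.0482, 0.1174]
tool_rot: [-3.14, 0.0, 1.423]
force: [1.0, -0.8, 1.0]
grip_width: 0.085
finger_force: 0.0
from [0.5933 0.0482 0.1174] 1.4232 step mm 30.6 turn/row 0.01 tilt [-3.1397e+00  3.0000e-04]
0.0196 -0.0059 -0.0228 x8
```

```bash

python3 -m crank '0.085 0.0196 -0.006 -0.0228 0 0 0; 0.085 0.0196 -0.006 -0.0228 0 0 0; 0.085 0.0196 -0.006 -0.0228 0 0 0; 0.085 0.0196 -0.006 -0.0228 0 0 0; 0.085 0.0196 -0.006 -0.0228 0 0 0; 0.085 0.0196 -0.006 -0.0228 0 0 0; 0.085 0.0196 -0.006 -0.0228 0 0 0; 0.085 0.0196 -0.006 -0.0228 0 0 0'
python3 -m crank '0.085 0 0 0 0 0 0; 0.085 0 0 0 0 0 0; 0.085 0 0 0 0 0 0; 0.085 0 0 0 0 0 0; 0.085 0 0 0 0 0 0; 0.085 0 0 0 0 0 0; 0.085 0 0 0 0 0 0; 0.085 0 0 0 0 0 0'
python3 - <<'E'
from h import *
import pickle
f=cam("wrist"); save(f,"w7.png"); pickle.dump(f,open("w7.pkl","wb")); P=cloud(f)
print("bar",rect(pick(P,.572,.365,.13,.0055,.018)), "bench",np.nanmedian(P[:,:,2]))
g=cam("side");Q=cloud(g)
for n,x,y,a,b in [("jack cap",.594,.048,.055,.08),("roller",.581,-.031,.06,.08),("ridge",.605,.127,.06,.08)]:
    k=pick(Q,x,y,.035,a,b); print(n,rect(k),np.percentile(k[:,2],[50,98]).round(3))
a=g["pixels"][290:400,330:440]; cv2.imwrite("pics/s7.png",cv2.resize(a[:,:,::-1],None,fx=4,fy=4,interpolation=cv2.INTER_CUBIC))
print(telemetry.observe()["qpos"].round(2))
b=cv2.imread("pics/w7.png"); s=cv2.imread("pics/s7.png"); cv2.imwrite("pics/m7.png",np.hstack([cv2.resize(b,(400,300)),cv2.resize(s,(300,300))]))
E
```

```text
clock: 19.17
position: [0.5692, 0.2112, 0.3009]
tool_rot: [3.141, -0.0, 1.423]
force: [-0.7, -1.4, -0.1]
grip_width: 0.0849
finger_force: 0.0
clock: 19.83
position: [0.5696, 0.2101, 0.2993]
tool_rot: [-3.141, 0.0, 1.423]
force: [0.4, 0.3, -0.4]
grip_width: 0.0851
finger_force: 0.0
bar (array([581.2, 352.8]), array([138.8, 213.9]), 35.4, 4543) bench 0.0004962391464816696
jack cap (array([595.6,  46.1]), array([26.1, 16.3]), 86.8, 61) [0.066 0.07 ]
roller (array([583.2, -30.6]), array([21.2, 42.3]), 81.0, 128) [0.066 0.072]
ridge (array([606.2, 123.3]), array([40.6, 41.3]), 83.1, 128) [0.066 0.072]
[-0.07  0.49 -0.56  1.57  0.28  1.16 -0.84]
```

View pics/m7.png

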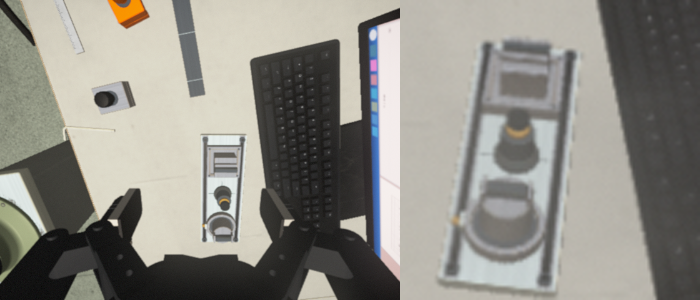

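All three stand on the plate: ridge, jack on the cross, and roller. Now the bar.

```bash
python3 - <<'E'
from h import *
import pickle
for n,roi in [("w7",(240,360,0,170)),("side",(345,372,225,290))]:
    f=pickle.load(open(n+".pkl","rb")); g=f["pixels"].max(2)
    m=np.zeros((480,640),np.uint8); u0,u1,v0,v1=roi; m[v0:v1,u0:u1]=(g[v0:v1,u0:u1]<125)
    k,L,S,C=cv2.connectedComponentsWithStats(m); i=1+S[1:,4].argmax()
    v,u=np.where(L==i); W=plane(f,np.c_[u,v],.01); print(n,S[i],rect(W),W[:,1].min().round(3),W[:,1].max().round(3))
    e=W[(W[:,1]>.29)&(W[:,1]<.44)]; c=np.polyfit(e[:,1],e[:,0],1); print("axis x at .365",np.polyval(c,.365),"yaw deg",-np.degrees(np.arctan(c[0])))
goto(.575,.27,.3,1.4224,4)
E
```

```text
w7 [ 287   52   36   77 1777] (array([570.2, 334.8]), array([27.6, 76.8]), 1.6, 1777) 0.296 0.373
axis x at .365 0.5695553490497347 yaw deg 1.2560085380995574
side [351 232  15  55 590] (array([571.1, 367.9]), array([ 29.5, 224.4]), 1.5, 590) 0.256 0.48
axis x at .365 0.5712273566185645 yaw deg 1.5644259144891433
from [0.5696 0.2102 0.2994] 1.4227 step mm 15.0 turn/row 0.0 tilt [-3.1414  0.    ]
0.0150 -0.0009 -0.0001 x4
```

```bash
python3 - <<'E'
from h import *
import pickle
f=pickle.load(open("w7.pkl","rb")); P=cloud(f); g=f["pixels"].astype(int)
for y in np.arange(.24,.40,.004):
    # project bar-axis point
    X=np.array([[.5695-.025*(y-.365),y,.01]]); uv,_=cv2.projectPoints(X,cv2.Rodrigues(f["R"])[0],f["t"],f["K"],f["D"]); u,v=np.round(uv.ravel()).astype(int)
    if 0<=v<480: print(round(y,3),(u,v),g[v,u].mean().round(),end=" | ")
E
```

```text
0.24 (np.int64(320), np.int64(174)) 211.0 | 0.244 (np.int64(319), np.int64(171)) 213.0 | 0.248 (np.int64(318), np.int64(168)) 210.0 | 0.252 (np.int64(318), np.int64(164)) 210.0 | 0.256 (np.int64(317), np.int64(161)) 211.0 | 0.26 (np.int64(317), np.int64(158)) 211.0 | 0.264 (np.int64(316), np.int64(154)) 188.0 | 0.268 (np.int64(316), np.int64(151)) 107.0 | 0.272 (np.int64(315), np.int64(147)) 112.0 | 0.276 (np.int64(314), np.int64(144)) 109.0 | 0.28 (np.int64(314), np.int64(141)) 111.0 | 0.284 (np.int64(313), np.int64(137)) 110.0 | 0.288 (np.int64(313), np.int64(134)) 108.0 | 0.292 (np.int64(312), np.int64(130)) 108.0 | 0.296 (np.int64(311), np.int64(127)) 145.0 | 0.3 (np.int64(311), np.int64(123)) 109.0 | 0.304 (np.int64(310), np.int64(120)) 108.0 | 0.308 (np.int64(309), np.int64(116)) 108.0 | 0.312 (np.int64(309), np.int64(112)) 107.0 | 0.316 (np.int64(308), np.int64(109)) 107.0 | 0.32 (np.int64(308), np.int64(105)) 108.0 | 0.324 (np.int64(307), np.int64(101)) 106.0 | 0.328 (np.int64(306), np.int64(98)) 106.0 | 0.332 (np.int64(306), np.int64(94)) 107.0 | 0.336 (np.int64(305), np.int64(90)) 109.0 | 0.34 (np.int64(304), np.int64(86)) 105.0 | 0.344 (np.int64(304), np.int64(83)) 108.0 | 0.348 (np.int64(303), np.int64(79)) 108.0 | 0.352 (np.int64(302), np.int64(75)) 105.0 | 0.356 (np.int64(302), np.int64(71)) 108.0 | 0.36 (np.int64(301), np.int64(67)) 108.0 | 0.364 (np.int64(300), np.int64(63)) 106.0 | 0.368 (np.int64(300), np.int64(59)) 107.0 | 0.372 (np.int64(299), np.int64(55)) 106.0 | 0.376 (np.int64(298), np.int64(51)) 114.0 | 0.38 (np.int64(297), np.int64(47)) 106.0 | 0.384 (np.int64(297), np.int64(43)) 104.0 | 0.388 (np.int64(296), np.int64(39)) 105.0 | 0.392 (np.int64(295), np.int64(35)) 106.0 | 0.396 (np.int64(295), np.int64(31)) 104.0 | 0.4 (np.int64(294), np.int64(27)) 102.0 |
```

```bash
python3 - <<'E'
from h import *
import pickle
f=pickle.load(open("side.pkl","rb")); P=cloud(f); g=f["pixels"].astype(int)
m=(g[:,:,0]>180)&(g[:,:,2]<90)&(P[:,:,2]>.01); q=P[m]; q=q[(abs(q[:,1]-.42)<.1)]; print(q.min(0),q.max(0))
goto(.5695,.375,.12,1.5935,8)
E
```

```text
[0.45280606 0.39428471 0.01252378] [0.50673891 0.51533077 0.07757089]
from [0.5696 0.2102 0.2994] 1.4227 step mm 30.4 turn/row -1.22 tilt [-3.1414  0.    ]
0.0204 -0.0031 0.0224; 0.0204 -0.0026 0.0224; 0.0205 -0.0022 0.0224; 0.0205 -0.0017 0.0224; 0.0206 -0.0013 0.0224; 0.0206 -0.0009 0.0224; 0.0206 -0.0004 0.0224; 0.0206 0.0000 0.0224
```

```bash

python3 -m crank '0.05 0.0204 -0.0031 0.0224 0 0 -1.22; 0.05 0.0204 -0.0026 0.0224 0 0 -1.22; 0.05 0.0205 -0.0022 0.0224 0 0 -1.22; 0.05 0.0205 -0.0017 0.0224 0 0 -1.22; 0.05 0.0206 -0.0013 0.0224 0 0 -1.22; 0.05 0.0206 -0.0009 0.0224 0 0 -1.22; 0.05 0.0206 -0.0004 0.0224 0 0 -1.22; 0.05 0.0206 0 0.0224 0 0 -1.22'
python3 -m crank '0.05 0 0 0 0 0 0; 0.05 0 0 0 0 0 0; 0.05 0 0 0 0 0 0; 0.05 0 0 0 0 0 0; 0.05 0 0 0 0 0 0; 0.05 0 0 0 0 0 0; 0.05 0 0 0 0 0 0; 0.05 0 0 0 0 0 0'
python3 - <<'E'
from h import *
f=cam("wrist"); save(f,"w8.png"); g=f["pixels"].max(2); P=cloud(f)
m=((g<125)&(P[:,:,2]>.004)&(P[:,:,2]<.02)&(abs(P[:,:,0]-.57)<.03)); q=P[m]; print(rect(q),q[:,1].min(),q[:,1].max())
c=np.polyfit(q[:,1],q[:,0],1); print(np.polyval(c,.375),-np.degrees(np.arctan(c[0])))
goto(.5695,.375,.021,1.5935,6)
E
```

```text
clock: 20.6
position: [0.5694, 0.3761, 0.1191]
tool_rot: [3.142, 0.0, 1.594]
force: [0.5, 0.4, 0.8]
grip_width: 0.05
finger_force: 0.0
clock: 21.27
position: [0.5697, 0.3749, 0.1207]
tool_rot: [3.141, -0.0, 1.593]
force: [0.3, -0.9, 0.6]
grip_width: 0.05
finger_force: 0.0
(array([569.2, 374.9]), array([ 29.6, 218.8]), 1.5, 11100) 0.26540456944680835 0.4844428051370146
0.5691325233401374 1.428404707768431
from [0.5697 0.375  0.1206] 1.593 step mm 16.6 turn/row -0.01 tilt [ 3.1412e+00 -2.0000e-04]
-0.0000 -0.0000 0.0166 x6
```

View pics/w8.png

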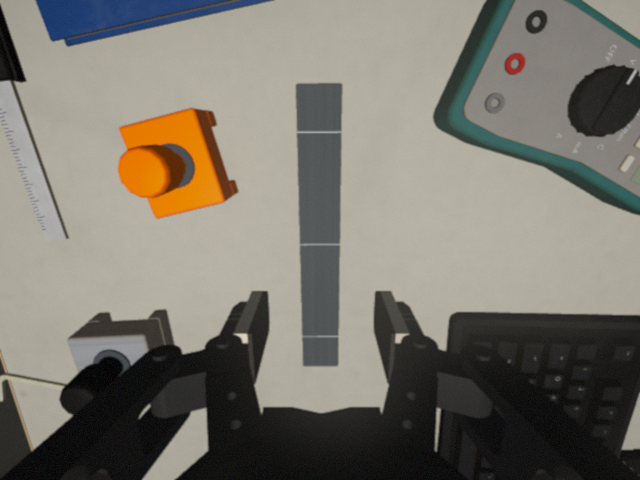

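The whole bar is in view between the fingers (cols 297–342, centre line at row 244), measured 29.6×219 mm at (569,375). Grasp it.

```bash

python3 -m crank '0.05 0 0 0.025 0 0 0; 0.05 0 0 0.025 0 0 0; 0.05 0 0 0.02 0 0 0; 0.05 0 0 0.015 0 0 0; 0.05 0 0 0.01 0 0 0; 0.05 0 0 0.0045 0 0 0; 0.05 0 0 0 0 0 0; 0.04 0 0 0 0 0 0'
python3 -m crank '0.015 0 0 0 0 0 0; 0.015 0 0 0 0 0 0; 0.015 0 0 0 0 0 0; 0.015 0 0 0 0 0 0; 0.015 0 0 0 0 0 0; 0.015 0 0 -0.005 0 0 0; 0.015 0 0 -0.02 0 0 0; 0.015 0 0 -0.02 0 0 0' 100
python3 -m crank '0.015 0 0 -0.03 0 0 0; 0.015 0 0 -0.03 0 0 0; 0.015 0 0 -0.02 0 0 0; 0.015 0 0 0 0 0 0; 0.015 0 0 0 0 0 0; 0.015 0 0 0 0 0 0; 0.015 0 0 0 0 0 0; 0.015 0 0 0 0 0 0'
python3 - <<'E'
from h import *
f=cam("wrist"); P=cloud(f); save(f,"w9.png")
q=P.reshape(-1,3); z=telemetry.observe()["position"][2]-.016
q=q[(abs(q[:,0]-.5695)<.025)&(abs(q[:,2]-z)<.03)&(q[:,1]>.4)]; print(len(q),rect(q),z, np.polyfit(q[:,1],q[:,2],1))
goto(.594,.0485,.15,1.4224,12)
E
```

```text
clock: 21.98
position: [0.5698, 0.3755, 0.0216]
tool_rot: [3.141, -0.001, 1.593]
force: [0.2, 0.3, 0.5]
grip_width: 0.0403
finger_force: 0.0
clock: 22.65
position: [0.5691, 0.3748, 0.0663]
tool_rot: [-3.141, 0.001, 1.593]
force: [1.0, 0.1, -3.7]
grip_width: 0.0264
finger_force: 99.5
clock: 23.32
position: [0.569, 0.3748, 0.1446]
tool_rot: [-3.14, 0.001, 1.593]
force: [-0.2, -0.1, -4.3]
grip_width: 0.0264
finger_force: 99.6
15845 (array([568. , 441.8]), array([30.2, 84.3]), 1.5, 15845) 0.12872817511147672 [-0.00199456  0.13154913]
from [0.5691 0.3749 0.1447] 1.5933 step mm 27.3 turn/row 0.82 tilt [-3.1402e+00  8.0000e-04]
-0.0272 0.0015 -0.0004; -0.0272 0.0018 -0.0004; -0.0272 0.0022 -0.0004; -0.0272 0.0026 -0.0004; -0.0271 0.0030 -0.0004; -0.0271 0.0034 -0.0004; -0.0270 0.0038 -0.0004; -0.0270 0.0042 -0.0004; -0.0269 0.0045 -0.0004; -0.0268 0.0049 -0.0004; -0.0268 0.0053 -0.0004; -0.0267 0.0057 -0.0004
```

```bash

python3 -m crank '0.015 -0.0272 0.0015 0 0 0 0.8; 0.015 -0.0272 0.0018 0 0 0 0.8; 0.015 -0.0272 0.0022 0 0 0 0.8; 0.015 -0.0272 0.0026 0 0 0 0.8; 0.015 -0.0271 0.003 0 0 0 0.8; 0.015 -0.0271 0.0034 0 0 0 0.8; 0.015 -0.027 0.0038 0 0 0 0.8; 0.015 -0.027 0.0042 0 0 0 0.8'
python3 -m crank '0.015 -0.0269 0.0045 0 0 0 0.8; 0.015 -0.0268 0.0049 0 0 0 0.8; 0.015 -0.0268 0.0053 0 0 0 0.9; 0.015 -0.0267 0.0057 0 0 0 0.9; 0.015 0 0 0 0 0 0; 0.015 0 0 0 0 0 0; 0.015 0 0 0 0 0 0; 0.015 0 0 0 0 0 0'
python3 - <<'E'
from h import *
f=cam("wrist"); P=cloud(f); save(f,"w10.png")
z=telemetry.observe()["position"][2]-.016
q=P.reshape(-1,3); q=q[(abs(q[:,0]-.605)<.03)&(abs(q[:,2]-z)<.012)&(q[:,1]>.08)&(q[:,1]<.2)]
c=np.polyfit(q[:,1],q[:,0],1); print(len(q),rect(q),q[:,1].max(),"x at .127",np.polyval(c,.127),"yaw",-np.degrees(np.arctan(c[0])))
goto(.594,.0485,.0925,1.4224,6)
E
```

```text
clock: 24.03
position: [0.586, 0.1562, 0.1454]
tool_rot: [-3.141, 0.0, 1.481]
force: [0.1, 0.2, -4.0]
grip_width: 0.0263
finger_force: 99.6
clock: 24.7
position: [0.5945, 0.05, 0.1457]
tool_rot: [-3.141, -0.001, 1.424]
force: [-0.5, -0.2, -3.9]
grip_width: 0.0268
finger_force: 99.6
15151 (array([605. , 118.1]), array([81.2, 30.2]), 81.7, 15151) 0.15984060961234725 x at .127 0.6062027404047703 yaw -7.659840171332831
from [0.5945 0.05   0.1457] 1.4239 step mm 8.9 turn/row 0.01 tilt [-3.1413e+00 -5.0000e-04]
-0.0003 -0.0001 0.0089 x6
```

View pics/w10.png

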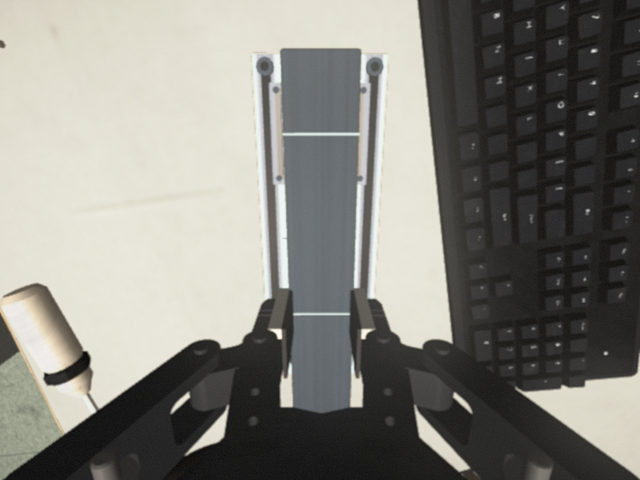

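The bar lies along the plate, central over the pedestal (scribe mark at row 134 over it). Lower and release.

```bash

python3 -m crank '0.015 -0.0005 -0.0005 0.012 0 0 0; 0.015 -0.0005 0 0.012 0 0 0; 0.015 0 0 0.01 0 0 0; 0.015 0 0 0.008 0 0 0; 0.015 0 0 0.005 0 0 0; 0.015 0 0 0.004 0 0 0; 0.015 0 0 0.002 0 0 0; 0.015 0 0 0 0 0 0'
python3 - <<'E'
from h import *
s=telemetry.observe(); print(s["force"],s["position"])
E
```

```text
clock: 25.42
position: [0.5941, 0.048, 0.0928]
tool_rot: [3.142, -0.0, 1.422]
force: [0.1, -0.4, -4.0]
grip_width: 0.0261
finger_force: 99.6
[ 0.07997779 -0.35237031 -4.0033823 ] [0.59412147 0.04795159 0.09277332]
```

```bash

python3 -m crank '0.015 0 0 0.001 0 0 0; 0.015 0 0 0 0 0 0; 0.03 0 0 0 0 0 0; 0.04 0 0 0 0 0 0; 0.055 0 0 0 0 0 0; 0.055 0 0 0 0 0 0; 0.06 0 0 0 0 0 0; 0.06 0 0 -0.015 0 0 0'
python3 -m crank '0.085 0 0 -0.03 0 0 0; 0.085 0 0 -0.03 0 0 0; 0.085 0 0 -0.03 0 0 0; 0.085 0 0 0 0 0 0; 0.085 0 0 0 0 0 0; 0.085 0 0 0 0 0 0; 0.085 0 0 0 0 0 0; 0.085 0 0 0 0 0 0'
python3 - <<'E'
from h import *
import pickle
f=cam("wrist"); save(f,"w11.png"); P=cloud(f)
q=P.reshape(-1,3); q=q[(abs(q[:,0]-.6)<.035)&(abs(q[:,2]-.08)<.008)&(q[:,1]<.2)&(q[:,1]>-.1)]
print("bar wrist",len(q),rect(q),q[:,2].mean(),np.polyfit(q[:,1],q[:,2],1)[0])
g=cam("side");P=cloud(g); q=P.reshape(-1,3); q=q[(abs(q[:,0]-.6)<.035)&(abs(q[:,2]-.08)<.008)&(q[:,1]<.2)&(q[:,1]>-.1)]
print("bar side",len(q),rect(q),q[:,2].mean())
goto(.42,.2,.24,1.6,8)
E
```

```text
clock: 26.08
position: [0.5929, 0.0476, 0.1049]
tool_rot: [-3.138, 0.001, 1.422]
force: [-0.6, -0.3, 0.1]
grip_width: 0.0602
finger_force: 0.0
clock: 26.75
position: [0.5936, 0.0478, 0.1958]
tool_rot: [-3.14, 0.0, 1.422]
force: [-0.8, 0.4, -0.0]
grip_width: 0.0849
finger_force: 0.0
bar wrist 11034 (array([595.,  47.]), array([220.3,  30.1]), 81.6, 11034) 0.07880358072512943 -0.00026856854296561795
bar side 1002 (array([593.2,  46.5]), array([226. ,  40.4]), 80.4, 1002) 0.07976961362150183
from [0.5938 0.0478 0.196 ] 1.4224 step mm 29.4 turn/row -1.27 tilt [-3.1404e+00  2.0000e-04]
0.0156 -0.0243 -0.0055; 0.0161 -0.0239 -0.0055; 0.0167 -0.0236 -0.0055; 0.0172 -0.0232 -0.0055; 0.0177 -0.0228 -0.0055; 0.0182 -0.0224 -0.0055; 0.0187 -0.0220 -0.0055; 0.0192 -0.0216 -0.0055
```

Bar rests level at (595,47), 81.6°, as wanted. Now the grey saddle weight.

```bash

python3 -m crank '0.085 0.0156 -0.0243 -0.0055 0 0 -1.27; 0.085 0.0161 -0.0239 -0.0055 0 0 -1.27; 0.085 0.0167 -0.0236 -0.0055 0 0 -1.27; 0.085 0.0172 -0.0232 -0.0055 0 0 -1.27; 0.085 0.0177 -0.0228 -0.0055 0 0 -1.27; 0.085 0.0182 -0.0224 -0.0055 0 0 -1.27; 0.085 0.0187 -0.022 -0.0055 0 0 -1.27; 0.085 0.0192 -0.0216 -0.0055 0 0 -1.27'
python3 -m crank '0.05 0 0 0 0 0 0; 0.05 0 0 0 0 0 0; 0.05 0 0 0 0 0 0; 0.05 0 0 0 0 0 0; 0.05 0 0 0 0 0 0; 0.05 0 0 0 0 0 0; 0.05 0 0 0 0 0 0; 0.05 0 0 0 0 0 0'
python3 - <<'E'
from h import *
f=cam("wrist"); save(f,"w12.png"); P=cloud(f)
k=pick(P,.417,.284,.05,.03,.042);print("block",rect(k)); k=pick(P,.417,.284,.04,.055,.08);print("knob",circ(k),k[:,2].max()); k=pick(P,.417,.284,.04,.071,.08); print("knob top",rect(k),circ(k))
goto(.4166,.285,.13,np.radians(94.5),6)
E
```

```text
clock: 27.52
position: [0.4191, 0.2008, 0.2408]
tool_rot: [-3.141, 0.0, 1.601]
force: [0.7, 0.8, -0.8]
grip_width: 0.0849
finger_force: 0.0
clock: 28.18
position: [0.4205, 0.1999, 0.2407]
tool_rot: [-3.141, -0.0, 1.599]
force: [0.8, -1.0, 0.5]
grip_width: 0.0501
finger_force: 0.0
block (array([416.4, 285.9]), array([58. , 48.1]), 4.5, 2506)
knob (array([416.5, 286.1]), 13.3, 835) 0.0767823397303864
knob top (array([416.3, 286. ]), array([25.3, 26. ]), 52.0, 812) (array([416.5, 286. ]), 13.2, 812)
from [0.4205 0.2    0.2407] 1.5992 step mm 23.3 turn/row -0.48 tilt [-3.1414 -0.    ]
0.0142 -0.0002 0.0185; 0.0142 -0.0001 0.0185; 0.0142 -0.0000 0.0185; 0.0142 0.0001 0.0185; 0.0142 0.0002 0.0185; 0.0142 0.0004 0.0185
```

View pics/w12.png

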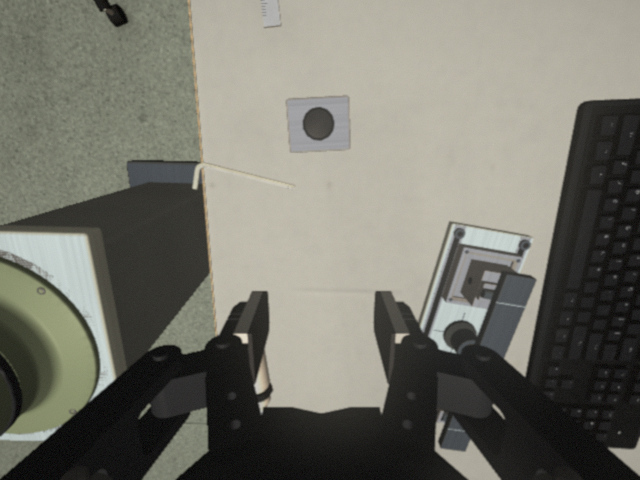

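Grey saddle at (318,124), block measured 58×48 mm at (416.4,286), yaw 4.5°. The bar seen at the right is shifted outward only by parallax. Grasp the knob.

```bash

python3 -m crank '0.05 0.0144 -0.0002 0.0185 0 0 -0.48; 0.05 0.0144 -0.0001 0.0185 0 0 -0.48; 0.05 0.0144 0 0.0185 0 0 -0.48; 0.05 0.0144 0.0001 0.0185 0 0 -0.48; 0.05 0.0144 0.0002 0.0185 0 0 -0.48; 0.05 0.0144 0.0004 0.0185 0 0 -0.48; 0.05 0 0 0.02 0 0 0; 0.05 0 0 0.018 0 0 0'
python3 -m crank '0.05 0 0 0.015 0 0 0; 0.05 0 0 0.009 0 0 0; 0.05 0 0 0.004 0 0 0; 0.05 0 0 0 0 0 0; 0.04 0 0 0 0 0 0; 0.035 0 0 0 0 0 0; 0.015 0 0 0 0 0 0; 0.015 0 0 0 0 0 0' 80
python3 -m crank '0.015 0 0 0 0 0 0; 0.015 0 0 0 0 0 0; 0.015 0 0 0 0 0 0; 0.015 0 0 0 0 0 0; 0.015 0 0 -0.005 0 0 0; 0.015 0 0 -0.015 0 0 0; 0.015 0 0 -0.03 0 0 0; 0.015 0 0 -0.03 0 0 0' 80
python3 - <<'E'
from h import *
goto(.595,.047,.19,1.4242,12)
E
```

```text
clock: 28.9
position: [0.4161, 0.2872, 0.0906]
tool_rot: [-3.141, -0.0, 1.651]
force: [1.4, -0.4, -0.1]
grip_width: 0.0502
finger_force: 0.0
clock: 29.57
position: [0.4165, 0.2866, 0.0647]
tool_rot: [3.141, -0.0, 1.65]
force: [-4.9, -2.6, 10.4]
grip_width: 0.0244
finger_force: 77.9
clock: 30.23
position: [0.4157, 0.286, 0.1446]
tool_rot: [-3.14, 0.001, 1.65]
force: [1.7, 0.3, -4.8]
grip_width: 0.0247
finger_force: 79.7
from [0.4157 0.286  0.1446] 1.6502 step mm 25.2 turn/row 1.08 tilt [-3.1396e+00  8.0000e-04]
-0.0210 0.0133 -0.0038; -0.0208 0.0137 -0.0038; -0.0205 0.0141 -0.0038; -0.0203 0.0145 -0.0038; -0.0200 0.0149 -0.0038; -0.0197 0.0152 -0.0038; -0.0194 0.0156 -0.0038; -0.0191 0.0160 -0.0038; -0.0188 0.0163 -0.0038; -0.0185 0.0167 -0.0038; -0.0182 0.0170 -0.0038; -0.0179 0.0174 -0.0038
```

```bash

python3 -m crank '0.015 -0.021 0.0133 -0.012 0 0 1.08; 0.015 -0.0208 0.0137 -0.012 0 0 1.08; 0.015 -0.0205 0.0141 -0.012 0 0 1.08; 0.015 -0.0203 0.0145 -0.01 0 0 1.08; 0.015 -0.02 0.0149 0 0 0 1.08; 0.015 -0.0197 0.0152 0 0 0 1.08; 0.015 -0.0194 0.0156 0 0 0 1.08; 0.015 -0.0191 0.016 0 0 0 1.08'
python3 -m crank '0.015 -0.0188 0.0163 0 0 0 1.08; 0.015 -0.0185 0.0167 0 0 0 1.08; 0.015 -0.0182 0.017 0 0 0 1.08; 0.015 -0.0179 0.0174 0 0 0 1.08; 0.015 0 0 0 0 0 0; 0.015 0 0 0 0 0 0; 0.015 0 0 0 0 0 0; 0.015 0 0 0 0 0 0'
python3 - <<'E'
from h import *
f=cam("wrist"); save(f,"w13.png"); P=cloud(f); s=telemetry.observe(); z=s["position"][2]; x,y=s["position"][:2]
k=pick(P,x,y,.05,z-.034,z-.02); print("block top (rel)",rect(k),k[:,2].mean()-z)
goto(.595,.047,.14,1.4242,6)
E
```

```text
clock: 30.9
position: [0.5364, 0.1256, 0.1903]
tool_rot: [3.142, 0.0, 1.498]
force: [1.0, 0.3, -5.2]
grip_width: 0.0244
finger_force: 79.7
clock: 31.57
position: [0.5952, 0.048, 0.19]
tool_rot: [-3.141, -0.0, 1.425]
force: [-0.5, -0.2, -4.0]
grip_width: 0.0245
finger_force: 79.9
block top (rel) (array([596.8,  58.4]), array([27.5, 58.5]), 82.2, 5001) -0.027784397088285895
from [0.5953 0.048  0.19  ] 1.4249 step mm 8.3 turn/row 0.01 tilt [-3.1415e+00 -2.0000e-04]
-0.0002 -0.0000 0.0083 x6
```

View pics/w13.png

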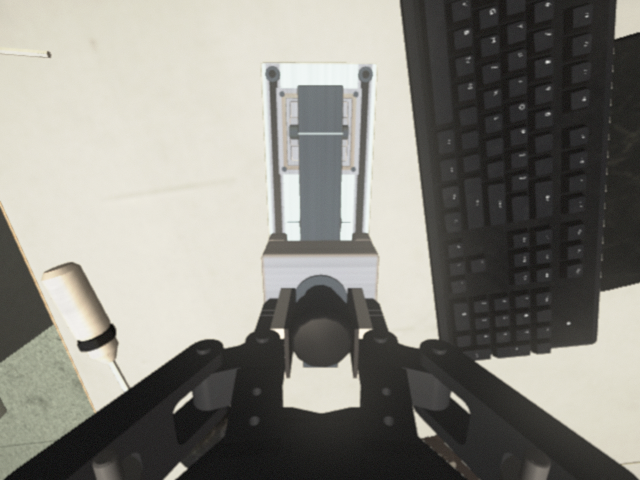

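Block is centred over the bar (block edges cols 263–378, bar 298–343), yaw matched. Lower gently.

```bash

python3 -m crank '0.015 -0.0005 0 0.01 0 0 0; 0.015 -0.0005 0 0.01 0 0 0; 0.015 0 0 0.008 0 0 0; 0.015 0 0 0.006 0 0 0; 0.015 0 0 0.005 0 0 0; 0.015 0 0 0.005 0 0 0; 0.015 0 0 0.004 0 0 0; 0.015 0 0 0.004 0 0 0'
python3 -m crank '0.015 0 0 0.003 0 0 0; 0.015 0 0 0.002 0 0 0; 0.015 0 0 0.001 0 0 0; 0.015 0 0 0.001 0 0 0; 0.015 0 0 0 0 0 0; 0.015 0 0 0 0 0 0; 0.015 0 0 0 0 0 0; 0.015 0 0 0 0 0 0'
```

```text
clock: 32.28
position: [0.5956, 0.0463, 0.1375]
tool_rot: [3.141, -0.0, 1.424]
force: [-0.1, -0.4, -4.9]
grip_width: 0.0245
finger_force: 79.9
clock: 32.95
position: [0.5956, 0.0462, 0.1309]
tool_rot: [3.141, -0.0, 1.424]
force: [-0.6, -0.7, -5.5]
grip_width: 0.0246
finger_force: 79.9
```

```bash

python3 -m crank '0.015 0 0 0.0005 0 0 0; 0.015 0 0 0 0 0 0; 0.015 0 0 0.0005 0 0 0; 0.015 0 0 0 0 0 0; 0.015 0 0 0 0 0 0; 0.015 0 0 0 0 0 0; 0.015 0 0 0 0 0 0; 0.015 0 0 0 0 0 0'
```

```text
clock: 33.62
position: [0.5959, 0.0463, 0.1304]
tool_rot: [3.141, -0.0, 1.424]
force: [-1.9, -0.5, 5.7]
grip_width: 0.0246
finger_force: 81.0
```

Contact (net +5.7 N upward). Release and back off upward.

```bash

python3 -m crank '0.022 0 0 0 0 0 0; 0.028 0 0 0 0 0 0; 0.034 0 0 0 0 0 0; 0.045 0 0 0 0 0 0; 0.055 0 0 0 0 0 0; 0.06 0 0 0 0 0 0; 0.06 0 0 -0.01 0 0 0; 0.06 0 0 -0.02 0 0 0'
python3 -m crank '0.06 0 0 -0.03 0 0 0; 0.06 0 0 -0.03 0 0 0; 0.06 0 0 -0.03 0 0 0; 0.06 0 0 0 0 0 0; 0.06 0 0 0 0 0 0; 0.06 0 0 0 0 0 0; 0.06 0 0 0 0 0 0; 0.06 0 0 0 0 0 0'
python3 - <<'E'
from h import *
f=cam("wrist"); P=cloud(f)
k=pick(P,.595,.047,.05,.098,.112); print("block top",rect(k),k[:,2].mean()); k=pick(P,.595,.047,.04,.125,.155); print("knob",circ(k),k[:,2].max())
q=P.reshape(-1,3); q=q[(abs(q[:,0]-.6)<.035)&(abs(q[:,2]-.08)<.006)&(q[:,1]<.2)&(q[:,1]>.08)]; print("bar",rect(q),q[:,2].mean())
g=cam("side"); b=f["pixels"][:,:,::-1]; a=cv2.resize(g["pixels"][270:410,310:450,::-1],(400,400),interpolation=cv2.INTER_CUBIC)
cv2.imwrite("pics/fin.png",np.hstack([cv2.resize(b,(400,300)),cv2.resize(a,(300,300))]))
E
```

```text
clock: 34.28
position: [0.5945, 0.0461, 0.1589]
tool_rot: [-3.138, 0.001, 1.424]
force: [-0.0, 0.1, 0.6]
grip_width: 0.0601
finger_force: 0.0
clock: 34.95
position: [0.5952, 0.0462, 0.2489]
tool_rot: [-3.14, 0.0, 1.424]
force: [0.5, -0.3, -0.1]
grip_width: 0.06
finger_force: 0.0
block top (array([595.7,  46.3]), array([47.6, 58. ]), 81.4, 2618) 0.10276391138475549
knob (array([595.7,  46. ]), 13.6, 1062) 0.14237511847511908
bar (array([605.4, 117. ]), array([78.2, 30.1]), 82.2, 3310) 0.07876727343381204
```

View pics/fin.png

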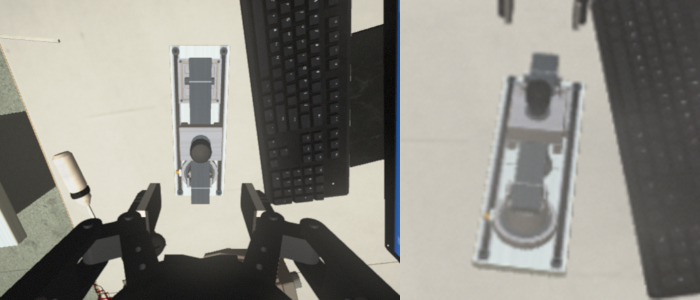

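The saddle sits astride the bar's middle at (595.7,46.3) mm, the knob top is about 0.142 m up, the bar is level and the gripper is clear. Hand in.

```bash
python3 -c "
from workcell import bot
print(bot.job_done())"
```

```text
the job is handed in; nothing more can be done
None
```

I built the bending test in the required order and handed it in at about 35 s. The last pictures showed every part in place within tolerance, the caliper was not touched, and no verdict came back.

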